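# Shake three closed cases and hold the one with the loose ball over the empty tray

## Robot

A 7-joint arm with a two-finger parallel gripper is mounted at the origin on the work surface. World frame = base frame: x ahead of the robot, y to its left, z up, the work surface at z = 0. Lengths are in m, angles in rad, forces in N, time in s.
With the tool pointing down it reaches from about 0.4 to 0.9 m from the base axis. Payload 5.6 kg.
Tool frame: the origin (TCP) lies midway between the tips of the shut fingers; the grasp point (between the pads) lies 19 mm behind it; y points along the fingers, z is the direction in which the jaws open and shut, and the axes are right-handed (so a half turn about y gives the same grasp; the last joint's range is limited). The gripper opens to 92 mm and grips with 3 to 60 N. Pads are 20 mm wide; open, the fingers measure 128 mm over their backs; the gripper's body (75 mm by 189 mm) begins 69 mm behind the grasp point.
Start: joints at [-1.211, 0.468, -0.012, 1.603, 0.006, 1.071, -0.056], TCP at [0.255, 0.598, 0.191] pointing down, gripper open.
Joint ranges: [-2.53, 2.53], [-0.31, 2.02], [-1.57, 1.55], [0.28, 2.44], [-1.29, 4.43], [0.15, 1.84], [-2.92, 2.92]. Speed limits (rad/s): [2.57, 2.57, 3.14, 3.14, 3.14, 3.14, 3.14].

## Interface

Orientations are given as a 3x3 rotation matrix whose columns are the frame's x, y, z axes.
In Python, from station import env, effector, solver, viewer, workorder, search_frame, tip_of gives the robot as it stands. Calls block until the motion is done:
- env.reach(position, orientation): joint-space move of the TCP to a pose.
- env.movel(position, frame=None, rate=0.15): straight line of the TCP; frame=None keeps the orientation; rate is the mean speed in m/s.
- env.goto_joints(angles): joint-space move.
- effector.release() and effector.grasp(squeeze=None): open the fingers fully, or close them until they stop; squeeze is the grip in N (None keeps the last).
- env.pause(seconds).
- solver.inverse_kinematics(position, orientation): joint angles nearest the present ones, or None.
- env.sense(): the state.
- viewer.read_camera(name): name is "scene" or "top"; returns (picture, depth): 420x560x3 uint8, red, green, blue; 420x560 float32, m along the optical axis (not along the pixel's ray), 0 where there is no reading.
- viewer.camera_info(name): a dict with "intrinsics" (3x3 intrinsics, pixels), "dist_coeffs" ([k1, k2, p1, p2, k3] as OpenCV has them; the pictures are not rectified), "eye" and "rotation" of the camera in the world. Camera axes: x right, y up, looking along -z (the intrinsics and any distortion apply to the point x, -y, -z); pixel columns grow to the right and rows downward; lengths in m; the calibration is good to about 2 mm. A picture is of the moment at which its call begins. camera_info takes no time and is no camera call.
A pose or a line that the arm cannot do raises env.PlanningError and nothing moves.
- workorder.finish_job(): hands the job in, once; it reports no verdict.
Trained networks look in the newest picture that a camera, given by its name, has taken for a name from the list of things; names that differ only in an ending like _2 or _b are one class to them, and where a whole thing is asked for, a point or a joint stands for the part that bears it (a point fixed in the world has none). Each returns a list of dicts, best first, with "score" (0 to 1); they miss things now and then, are a little off and sometimes report something else, mostly with a low value. They report only what shows in the picture. A call takes as long as a camera call. They do not tell look-alikes from the thing itself.
- search_frame(camera, name): "at" ([x, y, z] in m, in world coordinates, good to about 4 mm: the middle of the surface that is visible of it).
- tip_of(camera, name): "at" ([x, y, z] in m, in world coordinates, good to about 4 mm: a listed point, or the origin of a listed thing).
The state is a dict: "t": time; "joint_positions": joint angles; "joint_velocities": joint speeds; "tau": joint torques, N m; "ee_pos": TCP position; "tcp_rot": TCP orientation; "wrist_force": force on the tool from outside, world axes, zero at the start; "moment": the same for the moment, N m; "gripper_width": finger opening in m.
Only numpy, scipy, OpenCV 4.12 (cv2) and the standard library are available. Lean on these libraries where they do the work, as an engineer would, in place of code of your own. Each camera call takes 0.05 s, during which the arm holds its last target.

## Task

The three closed steel cases hold milling balls bedded tight, but in one of them a ball has come loose. Pick up and shake the cases one after another, lengthwise to and fro, to find the one that rattles, laying each silent one back where it was. Then hold the rattling case level, lid up, over the middle of the empty catch tray (not the one with the dish in it) and lengthwise along it, about 10 cm above the bench, so that I can open it there. Finish while holding it still in the gripper, without setting it down, and do not disturb anything else on the bench.

Things in the scene. Friction and masses are not known exactly. Their poses are not given: they have to be found in the camera images.
- case_1: flat steel storage case for milling balls, clipped shut, lid up: 120 (x) by 60 (y) by 50 mm high, 0.3 to 0.55 kg (0.19 more with the loose ball). Plain flat sides; grip it across the 60 mm. Origin: centre of the underside, x along its length, z up. Looks just like case_2 and case_3. Any of the three may be the one with the loose ball
- case_2: flat steel storage case for milling balls, clipped shut, lid up: 120 (x) by 60 (y) by 50 mm high, 0.3 to 0.55 kg (0.19 more with the loose ball). Plain flat sides; grip it across the 60 mm. Origin: centre of the underside, x along its length, z up. The balls bedded in the cases weigh more or less, evenly spread, so weight tells nothing
- case_3: flat steel storage case for milling balls, clipped shut, lid up: 120 (x) by 60 (y) by 50 mm high, 0.3 to 0.55 kg (0.19 more with the loose ball). Plain flat sides; grip it across the 60 mm. Origin: centre of the underside, x along its length, z up. Shaken lengthwise, the ball runs 76 mm end to end, knocks, stays there: 0.07 N m either way on the grip
- tray_1: one of two equal open steel catch trays, 140 (x) by 220 (y) by 25 mm high with a 3 mm floor and walls, fixed on the bench beyond the cases, slightly turned. Origin: centre of the underside, axes along its sides. One of the two (either) is empty, the dish stands in the other
- tray_2: one of two equal open steel catch trays, 140 (x) by 220 (y) by 25 mm high with a 3 mm floor and walls, fixed on the bench beyond the cases, slightly turned. Origin: centre of the underside, axes along its sides. One of the two (either) is empty, the dish stands in the other
- dish: white porcelain dish with three steel balls in it, 80 mm across and 32 mm high; stands near the middle of one of the two trays. Origin: centre of its underside
- crucible_1: small open porcelain crucible, 38 mm across and 34 mm high, standing between two of the cases; a bystander, to be left alone. Origin: centre of its underside
- crucible_2: small porcelain crucible with its lid on, 41 mm across and 43 mm high, standing between two of the cases; a bystander, to be left alone. Origin: centre of its underside
- beaker: glass beaker, 68 mm across and 95 mm high, on the left; a bystander, to be left alone. Origin: centre of its underside
- reagent: amber glass jar with a black cap, 64 mm across and 125 mm high, on the left; a bystander, to be left alone. Origin: centre of its underside
- wash_bottle: white wash bottle with a bent spout, 62 mm across and 190 mm high, on the right; a bystander, to be left alone. Origin: centre of its underside
- mortar: porcelain mortar with its pestle, 96 mm across, 50 mm high (pestle to 90 mm), on the right; a bystander, to be left alone. Origin: centre of its underside
Things that resemble listed ones, but are neither listed nor needed, are in the scene too. What is shaped like the case_3 but pink is not meant.

How it is judged:
On the way, in this order (a step that is already met when the one before it is completed fails the run):
1. the case with the loose ball is shaken clear of the bench: its ball runs to one end (((distance between ball and case_1 below 0.07 m and height (world z) of case_1 above 0.02 m and (x of ball in the frame of case_1 above 0.03 m or x of ball in the frame of case_1 below -0.03 m)) or (distance between ball and case_2 below 0.07 m and height (world z) of case_2 above 0.02 m and (x of ball in the frame of case_2 above 0.03 m or x of ball in the frame of case_2 below -0.03 m)) or (distance between ball and case_3 below 0.07 m and height (world z) of case_3 above 0.02 m and (x of ball in the frame of case_3 above 0.03 m or x of ball in the frame of case_3 below -0.03 m)))).
2. and back through the middle (((distance between ball and case_1 below 0.07 m and height (world z) of case_1 above 0.02 m and x of ball in the frame of case_1 between -0.02 and 0.02 m) or (distance between ball and case_2 below 0.07 m and height (world z) of case_2 above 0.02 m and x of ball in the frame of case_2 between -0.02 and 0.02 m) or (distance between ball and case_3 below 0.07 m and height (world z) of case_3 above 0.02 m and x of ball in the frame of case_3 between -0.02 and 0.02 m))).
3. and up to an end again (((distance between ball and case_1 below 0.07 m and height (world z) of case_1 above 0.02 m and (x of ball in the frame of case_1 above 0.03 m or x of ball in the frame of case_1 below -0.03 m)) or (distance between ball and case_2 below 0.07 m and height (world z) of case_2 above 0.02 m and (x of ball in the frame of case_2 above 0.03 m or x of ball in the frame of case_2 below -0.03 m)) or (distance between ball and case_3 below 0.07 m and height (world z) of case_3 above 0.02 m and (x of ball in the frame of case_3 above 0.03 m or x of ball in the frame of case_3 below -0.03 m)))).
At the end, for the whole second after the job is handed in: the case with the ball is in the fingers, still, level (0.2 rad), within 40 mm of the empty tray's middle and 0.3 rad of its length, underside 60 to 160 mm above the bench, touching nothing else; the other two lie flat, let go, within 50 mm of where they began (((distance between ball and case_1 below 0.07 m and height (world z) of case_1 between 0.06 and 0.16 m and contact force between the fingers and case_1 above 1 N and angle between case_1's own z axis and vertical below 0.2 rad and linear speed of case_1 below 0.05 m/s and contact force between case_1 and tray_1 below 0.3 N and contact force between case_1 and tray_2 below 0.3 N and contact force between case_1 and dish below 0.3 N and contact force between each of case_1, the fingers and case_2 below 0.3 N and contact force between each of case_1, the fingers and case_3 below 0.3 N and distance of each of case_2, case_3 from where it was at the start of the episode below 0.05 m and angle between each of case_2, case_3's own z axis and vertical below 0.1 rad and ((horizontal distance between case_1 and tray_1 below 0.04 m and angle between the x axis of case_1 and the y axis of tray_1, either way round below 0.3 rad and horizontal distance between dish and tray_1 above 0.12 m) or (horizontal distance between case_1 and tray_2 below 0.04 m and angle between the x axis of case_1 and the y axis of tray_2, either way round below 0.3 rad and horizontal distance between dish and tray_2 above 0.12 m))) or (distance between ball and case_2 below 0.07 m and height (world z) of case_2 between 0.06 and 0.16 m and contact force between the fingers and case_2 above 1 N and angle between case_2's own z axis and vertical below 0.2 rad and linear speed of case_2 below 0.05 m/s and contact force between case_2 and tray_1 below 0.3 N and contact force between case_2 and tray_2 below 0.3 N and contact force between case_2 and dish below 0.3 N and contact force between each of case_2, the fingers and case_1 below 0.3 N and contact force between each of case_2, the fingers and case_3 below 0.3 N and distance of each of case_1, case_3 from where it was at the start of the episode below 0.05 m and angle between each of case_1, case_3's own z axis and vertical below 0.1 rad and ((horizontal distance between case_2 and tray_1 below 0.04 m and angle between the x axis of case_2 and the y axis of tray_1, either way round below 0.3 rad and horizontal distance between dish and tray_1 above 0.12 m) or (horizontal distance between case_2 and tray_2 below 0.04 m and angle between the x axis of case_2 and the y axis of tray_2, either way round below 0.3 rad and horizontal distance between dish and tray_2 above 0.12 m))) or (distance between ball and case_3 below 0.07 m and height (world z) of case_3 between 0.06 and 0.16 m and contact force between the fingers and case_3 above 1 N and angle between case_3's own z axis and vertical below 0.2 rad and linear speed of case_3 below 0.05 m/s and contact force between case_3 and tray_1 below 0.3 N and contact force between case_3 and tray_2 below 0.3 N and contact force between case_3 and dish below 0.3 N and contact force between each of case_3, the fingers and case_1 below 0.3 N and contact force between each of case_3, the fingers and case_2 below 0.3 N and distance of each of case_1, case_2 from where it was at the start of the episode below 0.05 m and angle between each of case_1, case_2's own z axis and vertical below 0.1 rad and ((horizontal distance between case_3 and tray_1 below 0.04 m and angle between the x axis of case_3 and the y axis of tray_1, either way round below 0.3 rad and horizontal distance between dish and tray_1 above 0.12 m) or (horizontal distance between case_3 and tray_2 below 0.04 m and angle between the x axis of case_3 and the y axis of tray_2, either way round below 0.3 rad and horizontal distance between dish and tray_2 above 0.12 m))))); the arm keeps its last pose, push and grip.
It fails at once if a bystander or the dish is shoved more than 40 mm or knocked over (distance of any of crucible_1, crucible_2, beaker, reagent, wash_bottle, mortar, dish from where it was at the start of the episode above 0.04 m or angle between any of crucible_1, crucible_2, beaker, reagent, wash_bottle, mortar, dish's own z axis and vertical above 0.5 rad).
It also fails if it takes over 69 s, if anything falls off the work surface, if the arm or the gripper's body presses on something with over 40 N, if the wrist force passes 120 N, or if a joint passes its speed limit or range.

## Working session

There is one attempt and no reset: what is moved stays moved. The work goes in short steps, each a Python script; the robot and the scene stay as the last script left them, time stands still between calls to the robot, and variables do not carry over. Pictures are saved under pics/ and viewed, and the job is handed in when it is done.

```bash
ls; mkdir -p pics; python3 - <<'E'
from station import env, effector, solver, viewer, workorder, search_frame, tip_of
import cv2,numpy as np
for n in("top","scene"):
    p,d=viewer.read_camera(n); cv2.imwrite(f"pics/{n}0.png",p[:,:,::-1]); np.save(f"{n}_d.npy",d); np.save(f"{n}_p.npy",p)
    print(n,viewer.camera_info(n))
for nm in ("case_1","tray_1","dish","crucible_1","crucible_2"):
    print(nm,[(np.round(r["at"],3),round(r["score"],2)) for r in tip_of("top",nm)])
s=env.sense(); print(s)
E
```

```text
pics
top {'intrinsics': array([[503.6112806 ,   0.        , 275.44092444],
       [  0.        , 503.6112806 , 209.20946203],
       [  0.        ,   0.        ,   1.        ]]), 'dist_coeffs': array([-0.06931112,  0.        ,  0.        ,  0.        ,  0.        ]), 'eye': array([0.27088419, 0.00148771, 1.21278611]), 'rotation': array([[ 1.38497156e-02,  9.84413235e-01, -1.75324752e-01],
       [-9.99903608e-01,  1.34633650e-02, -3.39293730e-03],
       [-9.79591240e-04,  1.75354843e-01,  9.84504809e-01]])}
scene {'intrinsics': array([[455.92995177,   0.        , 280.18366307],
       [  0.        , 455.92995177, 206.04135441],
       [  0.        ,   0.        ,   1.        ]]), 'dist_coeffs': array([-0.13866307,  0.        ,  0.        ,  0.        ,  0.        ]), 'eye': array([1.29973398, 0.21120366, 0.89150639]), 'rotation': array([[-0.22450155, -0.69166896,  0.68643506],
       [ 0.97435804, -0.14847541,  0.1690605 ],
       [-0.01501517,  0.70678787,  0.70726618]])}
case_1 [(array([ 0.483,  0.223, -0.001]), 0.7), (array([0.342, 0.333, 0.002]), 0.69), (array([ 0.449, -0.011,  
[... 489 characters left out ...]
07138054, -0.05629854]), 'joint_velocities': array([-0.00157708, -0.00242984, -0.00027596, -0.00381203,  0.00062101,
        0.00102471, -0.0006086 ]), 'tau': array([-6.84755432e-04, -5.19840038e+01, -1.26871237e-02, -2.43638813e+01,
       -5.65836579e-02,  1.38000422e-02,  8.35220908e-05]), 'ee_pos': array([0.25479133, 0.59785075, 0.19116905]), 'tcp_rot': array([[ 9.19945134e-01, -8.39493065e-05,  3.92047119e-01],
       [-3.92047123e-01, -3.58144973e-04,  9.19945066e-01],
       [ 6.31809545e-05, -9.99999932e-01, -3.62385809e-04]]), 'wrist_force': array([-0.49802353,  0.90052502,  0.18645872]), 'moment': array([ 0.01504022, -0.00737963,  0.02487915]), 'gripper_width': 0.09194667304206028}
```

View pics/top0.png

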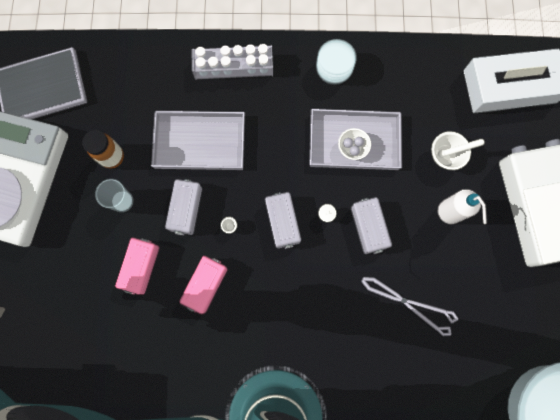

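View pics/scene0.png

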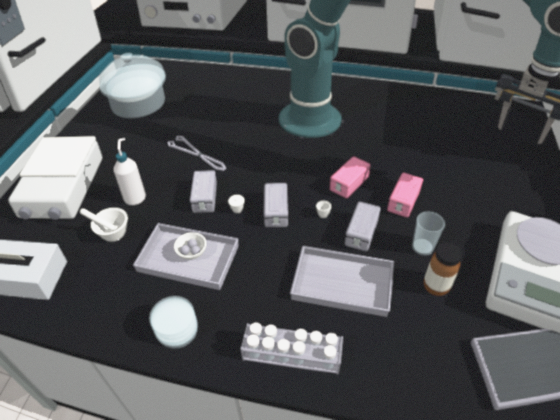

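The top view shows three grey cases at about (183,207), (283,220) and (371,226), with two pink look-alikes at (137,266) and (204,285). The empty tray is at (198,140) and the dish tray at (355,139). Next I measure the poses from depth.

```bash
cat > h.py <<'E'
from station import env, effector, solver, viewer, workorder, search_frame, tip_of
import cv2,numpy as np
def cloud(n,d):
    ci=viewer.camera_info(n); h,w=d.shape
    u,v=np.meshgrid(np.arange(w),np.arange(h))
    q=cv2.undistortPoints(np.stack([u,v],-1).reshape(-1,1,2).astype(float),ci["intrinsics"],ci["dist_coeffs"]).reshape(h,w,2)
    c=np.stack([q[...,0]*d,-q[...,1]*d,-d],-1)
    P=c@ci["rotation"].T+ci["eye"]; P[d==0]=np.nan
    return P
def blob(P,c,r,z0,z1,mask=None):
    m=(np.hypot(P[...,0]-c[0],P[...,1]-c[1])<r)&(P[...,2]>z0)&(P[...,2]<z1)
    if mask is not None: m&=mask
    return P[m]
def rect(X):
    (c,(a,b),th)=cv2.minAreaRect((X[:,:2]*1000).astype(np.float32))
    th=np.deg2rad(th)
    if a<b: a,b=b,a; th+=np.pi/2
    th=(th+np.pi/2)%np.pi-np.pi/2
    return np.array(c)/1000,a,b,th
E
python3 - <<'E'
from h import *
d=np.load("top_d.npy");p=np.load("top_p.npy").astype(int);P=cloud("top",d)
grey=(abs(p[...,0]-p[...,1])<40)
for c in [(.483,.223),(.449,-.011),(.447,-.219)]:
    X=blob(P,c,.085,.03,.07,grey); print(len(X),np.percentile(X[:,2],[5,50,95]).round(3))
    X=blob(P,c,.085,.043,.056,grey);r=rect(X); print(r, X[:,:2].mean(0), np.median(X[:,:2],0))
for c in [(.656,.203),(.65,-.19)]:
    X=blob(P,c,.16,.017,.032,grey);print(len(X)); 
    print(rect(X))
for c in [(.444,.118),(.471,-.119)]:
    X=blob(P,c,.03,.015,.06); print("cruc",X[:,:2].min(0),X[:,:2].max(0),X[:,2].max())
E
```

```text
1368 [0.045 0.051 0.055]
(array([0.4836192 , 0.22600816]), 128.70724487304688, 62.46537780761719, np.float64(-0.15330060709266746)) [0.48280711 0.22498415] [0.48254567 0.22497213]
1344 [0.046 0.051 0.055]
(array([ 0.45500632, -0.0117435 ]), 128.08328247070312, 60.91891860961914, np.float64(0.24022923106335026)) [ 0.45413483 -0.01159614] [ 0.45418238 -0.01182204]
1391 [0.044 0.051 0.055]
(array([ 0.44445206, -0.22240295]), 126.83507537841797, 61.92745590209961, np.float64(0.2650510575558658)) [ 0.44389626 -0.22116637] [ 0.44348946 -0.22121411]
724
(array([0.61326746, 0.19795523]), 233.10452270507812, 223.7680206298828, np.float64(0.0036920322854878673))
1088
(array([ 0.61388196, -0.18761205]), 246.6273956298828, 222.78170776367188, np.float64(-0.026608974031526955))
cruc [0.42420692 0.09779078] [0.45869486 0.13394378] 0.03940324025472264
cruc [ 0.45320982 -0.13602508] [ 0.49233846 -0.09751451] 0.04675773763525215
```

```bash
cat >> h.py <<'E'
def R(th):
    c,s=np.cos(th),np.sin(th)
    return np.array([[c,0,-s],[s,0,c],[0,-1,0]],float)
CASES={1:((.4828,.2255),-.153),2:((.4544,-.0117),.240),3:((.4442,-.2218),.265)}
def mom(th,n=4):
    M=[];F=[]
    for _ in range(n):
        env.pause(.05); s=env.sense(); M.append(R(th).T@s["moment"]);F.append(s["wrist_force"])
    return np.mean(M,0).round(4),np.std(M,0).round(4),np.mean(F,0).round(2),round(s["t"],2)
E
python3 - <<'E'
from h import *
d=np.load("top_d.npy");P=cloud("top",d)
for c,y0,y1 in [((.656,.203),.07,.34),((.65,-.19),-.34,-.05)]:
    m=(P[...,0]>.575)&(P[...,0]<.76)&(P[...,1]>y0)&(P[...,1]<y1)&(P[...,2]>.018)&(P[...,2]<.03)
    X=P[m]; X=X[np.hypot(X[:,0]-c[0],X[:,1]-c[1])>.055]; print(len(X),rect(X))
(c,th)=CASES[1]
env.reach([*c,.18],R(th)); print(env.sense()["t"])
for rate in(.3,): env.movel([*c,.012],rate=rate)
s=env.sense();print(s["t"],s["ee_pos"],s["wrist_force"],s["joint_positions"])
effector.grasp(40); s=env.sense();print(s["t"],s["gripper_width"])
env.movel([*c,.11],rate=.2); env.pause(.2); print(mom(th), env.sense()["gripper_width"])
E
```

```text
622 (array([0.65632062, 0.19811417]), 223.7680206298828, 146.99771118164062, np.float64(-1.5671042952896315))
651 (array([ 0.66369312, -0.18896823]), 223.0352783203125, 146.7158203125, np.float64(1.5472044479623204))
1.9583
2.6667 [0.48337928 0.22639427 0.01263585] [0.43276132 0.93714559 0.52541996] [-0.56609843  0.5314926   0.08136226  2.01018759 -0.07299044  0.6015804
  0.98293415]
3.25 0.05981738004826363
(array([ 0.0414,  0.0194, -0.0122]), array([0.0562, 0.0214, 0.0198]), array([-0.02, -0.17, -4.96]), 4.29) 0.06000633145541033
```

```bash
cat >> h.py <<'E'
def shake(c,th,z,amp=.04,rates=(.6,)):
    x=np.array([np.cos(th),np.sin(th),0]); c=np.array([*c,z])
    for r in rates:
        out=[]
        for sg in (1,-1):
            env.movel(c-sg*amp*x,rate=.2)
            for tg in (sg,-sg,sg):
                env.movel(c+tg*amp*x,rate=r)
            env.movel(c,rate=.15); env.pause(.15)
            out.append(mom(th,12))
        print("rate",r); [print(o) for o in out]
E
python3 - <<'E'
from h import *
(c,th)=CASES[1]
print(mom(th,12))
import time
x=np.array([np.cos(th),np.sin(th),0])
env.movel(np.array([*c,.11])-.04*x,rate=.2)
for sg in(1,-1,1):
  t0=env.sense()["t"]
  env.movel(np.array([*c,.11])+sg*.04*x,rate=.5); s=env.sense(); print(s["t"]-t0,s["ee_pos"]-[*c,.11],abs(s["joint_velocities"]).max())
print(mom(th,12),s["gripper_width"])
E
```

```text
(array([ 0.0207, -0.008 ,  0.0081]), array([0.0287, 0.0223, 0.0343]), array([-0.01, -0.16, -5.1 ]), 4.89)
0.3083 [ 4.33204943e-02 -7.84316377e-03  9.64230202e-05] 0.07302279671110302
0.3083 [-0.04305928  0.00693326 -0.00028222] 0.07988908262652795
0.3083999999999998 [ 0.04324533 -0.00773157  0.00021346] 0.0758656149488542
(array([ 0.0155, -0.0044,  0.0336]), array([0.0238, 0.0238, 0.0415]), array([-0.1 , -0.09, -4.76]), 6.77) 0.05976226261333787
```

```bash
python3 - <<'E'
from h import *
(c,th)=CASES[1]
x=np.array([np.cos(th),np.sin(th),0])
q=[solver.inverse_kinematics(np.array([*c,.11])+k*x,R(th)) for k in(.035,.045,-.005,.005)]
print((np.array(q[1])-q[0])/.01,(np.array(q[3])-q[2])/.01)
C=np.array([*c,.11])
env.movel(C-.04*x,rate=.55); env.movel(C,rate=.1);print(mom(th,16))
env.movel(C-.04*x,rate=.3);env.movel(C+.04*x,rate=.55); env.movel(C,rate=.1);print(mom(th,16))
E
```

```text
[ 0.95329568  1.28481514  0.1675286  -2.05150266 -0.22268431  0.78532471
  1.16303005] [ 1.05736077  1.25436542  0.18179073 -1.93599109 -0.2232584   0.69860923
  1.30890652]
(array([ 0.0294, -0.004 ,  0.0194]), array([0.0237, 0.0196, 0.0314]), array([ 0.08, -0.01, -5.01]), 8.43)
(array([ 0.0225, -0.0002, -0.0033]), array([0.0265, 0.0326, 0.0277]), array([-0.05, -0.13, -5.16]), 10.37)
```

Case 1's pitch moment stays within noise (+0.03, +0.02, −0.00 N·m) against an expected swing of ±0.07, so it is silent. I'll lay it back and take case 2.

```bash
cat >> h.py <<'E'
def putback(k):
    c,th=CASES[k]
    env.movel([*c,.03],rate=.25); env.movel([*c,.0125],rate=.06); effector.release(); env.movel([*c,.16],rate=.35)
def pick_shake(k):
    c,th=CASES[k]; C=np.array([*c,.11]); x=np.array([np.cos(th),np.sin(th),0])
    env.reach([*c,.16],R(th)); env.movel([*c,.012],rate=.3); effector.grasp(40)
    print("width",env.sense()["gripper_width"])
    env.movel(C,rate=.2); print(mom(th,14))
    env.movel(C-.04*x,rate=.2); env.movel(C+.04*x,rate=.55); print("+",mom(th,14))
    env.movel(C-.04*x,rate=.55); print("-",mom(th,14))
    env.movel(C+.04*x,rate=.55); print("+",mom(th,14))
    env.movel(C,rate=.15); print(env.sense()["gripper_width"])
E
python3 - <<'E'
from h import *
putback(1); s=env.sense(); print(s["t"],s["gripper_width"])
pick_shake(2)
p,d=viewer.read_camera("top"); cv2.imwrite("pics/top1.png",p[:,:,::-1])
E
```

```text
12.4833 0.09168776295501697
width 0.05947904006064722
(array([ 0.0546, -0.0117, -0.0069]), array([0.0288, 0.0239, 0.0211]), array([-0.08, -0.23, -3.23]), 16.0)
+ (array([0.0456, 0.013 , 0.0058]), array([0.0283, 0.0203, 0.047 ]), array([ 0.  , -0.13, -3.33]), 17.36)
- (array([ 0.0522,  0.0066, -0.0153]), array([0.0222, 0.0232, 0.0515]), array([ 0.01,  0.17, -3.37]), 18.37)
+ (array([ 0.0468, -0.0128,  0.0125]), array([0.0383, 0.0315, 0.0398]), array([-0.16,  0.12, -3.25]), 19.38)
0.059576581506218425
```

View pics/top1.png

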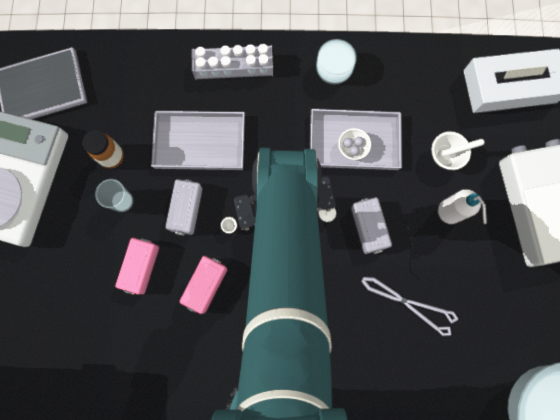

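Case 1 lies back in place at (183,207), and everything else is undisturbed. Case 2 is silent: ±0.015 N·m, and 0.34 kg is too light to hold the loose ball. I'll lay it back and shake case 3 too.

```bash
python3 - <<'E'
from h import *
putback(2); s=env.sense(); print(s["t"],s["gripper_width"])
pick_shake(3)
p,d=viewer.read_camera("top"); cv2.imwrite("pics/top2.png",p[:,:,::-1])
print(env.sense()["t"],env.sense()["joint_positions"])
E
```

```text
21.9583 0.0921245217026195
width 0.0598609834839943
(array([0.0552, 0.0006, 0.0039]), array([0.0356, 0.0308, 0.0169]), array([-0.  , -0.13, -5.97]), 25.38)
+ (array([ 0.0543, -0.0002,  0.0585]), array([0.0401, 0.0324, 0.0422]), array([-0.2 , -0.02, -5.73]), 26.73)
- (array([ 0.0465,  0.006 , -0.0875]), array([0.0241, 0.0259, 0.0424]), array([ 0.18, -0.18, -5.7 ]), 27.74)
+ (array([ 0.0567, -0.0067,  0.0799]), array([0.0277, 0.0268, 0.0603]), array([-0.3 ,  0.15, -5.62]), 28.75)
0.05971865658268636
29.2167 [ 0.12897415  0.32340769  0.31602338  2.06045417 -0.14202343  0.77645762
  2.3667775 ]
```

View pics/top2.png

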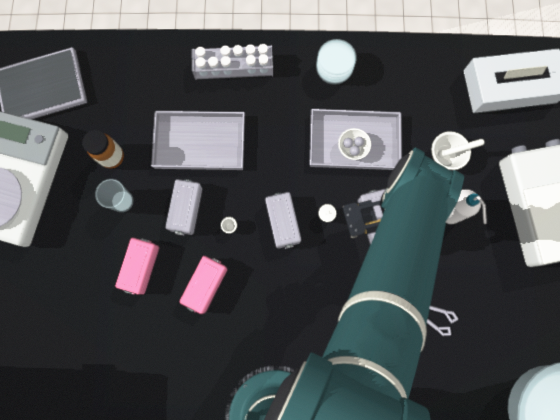

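Case 3 rattles: its pitch moment swings +0.058, −0.088, +0.080 N·m with the stroke. I'll carry it over the empty tray at (0.656, 0.200).

```bash
python3 - <<'E'
from h import *
c,th=CASES[3]
env.movel([*c,.21],rate=.2)
for pos,t in [([.52,-.05,.21],-.55),([.656,.2,.21],-1.567)]:
    q=solver.inverse_kinematics(pos,R(t)); print(np.round(q,2))
    env.reach(pos,R(t)); s=env.sense(); print(s["t"],s["ee_pos"],s["gripper_width"])
env.movel([.656,.2,.112],rate=.12); env.pause(.4)
s=env.sense(); print(s["t"],s["ee_pos"],s["tcp_rot"].round(3),s["gripper_width"],s["wrist_force"],np.abs(s["joint_velocities"]).max())
for n in("top","scene"):
    p,d=viewer.read_camera(n); cv2.imwrite(f"pics/{n}3.png",p[:,:,::-1]); np.save(n+"3.npy",d)
P=cloud("top",np.load("top3.npy"))
for k in(1,2): print(k,rect(blob(P,CASES[k][0],.085,.043,.056)))
E
```

```text
[-0.23  0.23  0.31  1.91 -0.08  1.01  1.13]
30.95 [ 0.51927292 -0.05090536  0.20902349] 0.05920298706203569
[-0.6   0.52  0.37  1.51 -0.2   1.15 -0.19]
32.15 [0.65607665 0.19762699 0.20979386] 0.0596624782913492
33.5167 [0.65609895 0.20005279 0.11230839] [[ 0.004  0.     1.   ]
 [-1.     0.     0.004]
 [-0.    -1.     0.   ]] 0.05939333134057197 [ 0.69318816 -0.22859573 -6.20541471] 0.0029702836613946476
1 (array([0.48295068, 0.2113882 ]), 127.81027221679688, 47.3501091003418, np.float64(-0.0035858132497370576))
2 (array([ 0.45498071, -0.01204828]), 128.15663146972656, 60.82263946533203, np.float64(0.23704582145432407))
```

View pics/top3.png

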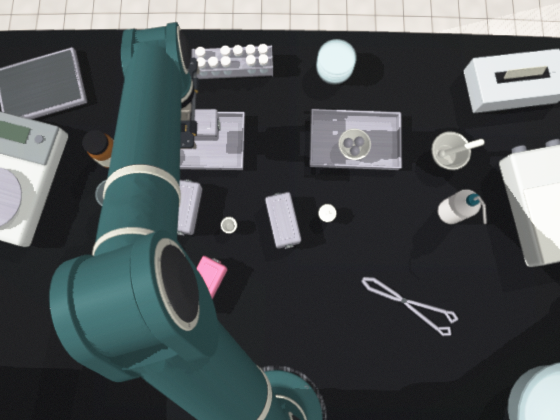

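View pics/scene3.png

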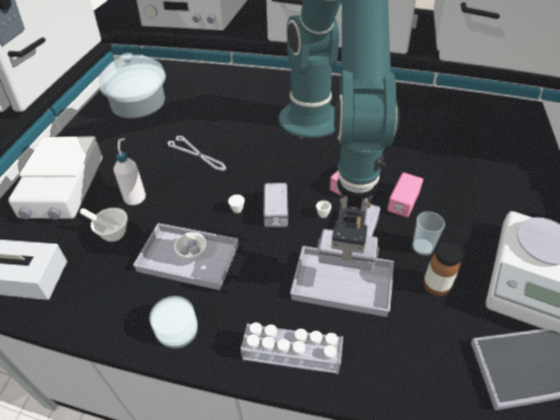

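The case hangs over the empty tray (top view near (205,125), scene view near (348,245)). Cases 1 and 2 and the bystanders are in place, with case 1 partly hidden by the arm. A last check on level and position of the held case:

```bash
python3 - <<'E'
from h import *
for n in("top","scene"):
    P=cloud(n,np.load(n+"3.npy"))
    m=(abs(P[...,0]-.656)<.05)&(abs(P[...,1]-.2)<.075)&(P[...,2]>.138)&(P[...,2]<.166)
    m&=abs(P[...,1]-.2)>.016
    X=P[m]
    print(n,len(X),X[:,1].min(),X[:,1].max(),X[:,0].min(),X[:,0].max())
    for y in np.arange(.13,.28,.015):
        k=abs(X[:,1]-y)<.0075
        if k.sum()>3: print(round(y,3),k.sum(),np.median(X[k,2]).round(4))
P=cloud("top",np.load("top_d.npy"))
p,d=viewer.read_camera("top");s=env.sense();print(s["t"],s["gripper_width"])
E
```

```text
top 555 0.13567201001724016 0.1835056048777474 0.6251736545477808 0.6867513230114026
0.13 6 0.1437
0.145 179 0.1498
0.16 180 0.1511
0.175 183 0.1506
0.19 7 0.1493
scene 667 0.13713651646276293 0.2647446229917566 0.6243582822060599 0.6881007659155837
0.145 130 0.1495
0.16 141 0.1505
0.175 40 0.1476
0.19 4 0.1471
0.22 30 0.1483
0.235 107 0.1501
0.25 169 0.1502
0.265 45 0.1469
33.6667 0.059566272444131506
```

The top of the case is flat at 0.150 m from end to end, and its centre is at about (0.656, 0.201). I'm handing in.

```bash
python3 - <<'E'
from h import *
workorder.finish_job(); print("done")
E
```

```text
the job is handed in; nothing more can be done
done
```

I found that case_3 is the one that rattles, and handed the job in at about 34 s with it held over the empty tray. No verdict came back.

- **Finding the case:** I shook all three lengthwise and watched the pitch moment on the wrist.
  - **case_1:** stayed within noise (−0.003 to +0.034 N·m), though its readings scattered more than the others.
  - **case_2:** stayed within ±0.016 N·m, and at about 0.34 kg it is too light to hold the loose ball.
  - **case_3:** swung +0.06, −0.09, +0.08 N·m with the stroke, as expected for the loose ball.
- **Silent cases:** Cases 1 and 2 are back where they were. case_2 measured within 1 mm of its start. The arm half hid case_1 in the last picture, so I judged it by eye from the two earlier pictures, where it looked in place.
- **Final hold:** Depth from both cameras puts the top of case_3 at about 0.150 m from end to end, so it is level, with its underside about 0.10 m above the bench. It is centred within a few millimetres of the empty tray's middle, at (0.656, 0.200), and lengthwise along the tray.
- **Other things on the bench:** The dish and all bystanders I could see in the last pictures stood undisturbed. No check failed.

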